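# Set the bowl lane's side rail to a sample bowl, play taken up

### The arm

A 6-joint arm with a two-finger parallel gripper is mounted at the origin on the work surface; the furniture and walls round the work are solid. World frame = base frame: x ahead of the robot, y to its left, z up, the work surface at z = 0. Lengths are in m, angles in rad, forces in N, time in s.
With the tool pointing down it reaches from about 0.275 to 0.75 m from the base axis. Payload 10.2 kg.
Tool frame: the origin (TCP) lies at the very end of the fingers, on their centre line; the grasp point (between the pads) lies 19 mm behind it; y points along the fingers, x is the direction in which the jaws open and shut, and the axes are right-handed (so a half turn about y gives the same grasp; the last joint's range is limited). The gripper opens to 85 mm and grips with 20 to 120 N. Pads are 22 mm wide; open, the fingers measure 114 mm over their backs; the gripper's body (76 mm by 85 mm) begins 54 mm behind the grasp point. The pads swing forward as they close: fully open they stand 13 mm farther back than shut.
Start: joints at [-1.376, 0.313, 1.498, -0, 1.331, -0.223], TCP at [0.213, -0.48, 0.231] pointing down, gripper open.
Joint ranges: [-2.94, 2.94], [-0.97, 2.17], [0.19, 2.56], [-1.23, 4.37], [0.02, 3.11], [-2.88, 2.88]. Speed limits (rad/s): [2.39, 2.39, 3.01, 3.14, 3.14, 3.14].

### API

Orientations are given as a unit quaternion [w, x, y, z].
In Python, from plant import manip, cams, finder gives the robot as it stands.
- The arm moves only by the shell command python3 -m pendant 'ROWS'. ROWS is JSON, a list of rows, each a list of 7 numbers: the shift along the world's x, y, z scaled (see below), then the turn, a rotation vector about the world's x, y, z scaled (see below), then the closure, from -1 (fully open) to 1 (shut). In form: [[x, y, z, rx, ry, rz, fingers], ...]. A call has 1 to 12 rows; each row is the pose to reach, as a shift and turn from the pose measured when the call began; what a row does not reach only later rows make up. The controller multiplies each number of a shift by 0.8 m and each number of a turn by pi/2 rad. A row lasts 1/10 s, in which the tool goes at most 50 mm and 8.59 degrees, less where a joint would pass 70% of its speed; a pose out of reach is approached as far as the arm can. A call with a number of a shift or a turn outside -1 to 1 is refused whole. A call with a gripper value outside its range is refused whole. The fingers move at their own pace and stop on an object; the grip force is fixed at half the most. Time passes only in rows, so rows that repeat a pose let the fingers close. It gives the time, the measured TCP pose, the force and the opening at its end, in the units of the state.
- manip.get_obs(): the state, without advancing time (a new reading comes with each control period).
- cams.capture(name): name is "side" or "top" or "wrist"; returns a dict with "image" (480x640x3 uint8, red, green, blue), "mtx" (3x3 intrinsics, pixels), "dist" ([k1, k2, p1, p2, k3] as OpenCV has them; the pictures are not rectified), "world_from_camera" (4x4, takes a point from camera to world coordinates); the wrist camera has in their place "hand_eye" (4x4, takes a point from camera to tool coordinates, whose origin is the TCP and whose axes are the tool frame's). Camera axes: x right, y down, z forward; pixel columns grow to the right and rows downward; lengths in m; the calibration is good to about 2 mm. A picture is of the moment at which its call begins: read the wrist's pose just before it. There is no depth.
- manip.finish_job(): hands the job in, once; it reports no verdict.
Trained networks look in a picture, given as the dict that the camera call returned (one of the last four; its "shot" number tells which), for a name from the list of things; names that differ only in an ending like _2 or _b are one class to them, and where a whole thing is asked for, a point or a joint stands for the part that bears it (a point fixed in the world has none). Each returns a list of dicts, best first, with "conf" (0 to 1); they miss things now and then, are a little off and sometimes report something else, mostly with a low value. They report only what shows in the picture. A call takes as long as a camera call.
- finder.boxes_of(target, picture): "location" ([column, row] in pixels, amid what is visible of it).
The state is a dict: "time_s": time; "joint_positions": joint angles; "qd": joint speeds; "tau": joint torques, N m; "eef_pos": TCP position; "tool_rot": TCP orientation; "contact_force": force on the tool from outside, world axes, zero at the start; "ft_torque": the same for the moment, N m; "opening": finger opening in m.
Only numpy, scipy, OpenCV 4.12 (cv2) and the standard library are available. Lean on these libraries where they do the work, as an engineer would, in place of code of your own. Each camera call takes 0.05 s, during which the arm holds its last target.

### The job

Set the lane guide to the sample bowl: draw the movable rail back by its black handle until the lane is clearly wider than the bowl, stand the bowl upright on the plate in the middle of the lane and let go of it, then bring the rail up with the handle until it lightly nips the bowl against the sprung pad, with about 5 N. Make the last movement of the handle towards the bowl so that the handle's play stays taken up on that side (if you go too tight, draw well back and come up again), never squeeze the soft bowl hard, and leave everything else on the table where it stands.

Things in the scene. Friction and masses are not known exactly. Their poses are not given: they have to be found in the camera images.
- guide: Lane guide: fixed steel plate, x -95..95, y -135..170, 6 mm thick. Origin at table level, mid lane length; x along the lane, y across it from movable rail (-y) to sprung white pad (+y), z up. Pad: 160 mm long, 8 to 58 mm above the table; its unit is clamped so that its free face lies somewhere from y = 125 to 135 mm (not measured, differs each time); it yields up to 8 mm to +y, 4 N/mm, no preload.
- seat (a point): Middle of the lane on the plate's upper surface (guide frame 0, 45, 6 mm); a target for the bowl's centre along x; across the lane anywhere between rail and pad will do.
- rail: Movable rail: white upright face 160 mm long in x, 12 mm thick, 8 to 58 mm above the table, with an aluminium carriage on its -y side (135 x 50 mm, top 37 mm above the table). Origin: middle of the face's lane side, 6 mm above the table; axes as the guide's. Its y in the guide frame runs from -60 mm (open, lane 185 to 195 mm wide) to +15 mm. Steady drag 9 to 11 N; stays where it is left.
- handle (a joint): Position of the handle in its slot in the carriage, m: the play. 0 = at the slot's end away from the lane (where it pulls the rail open), 0.010 = at the end nearest the lane (where it pushes the rail towards the bowl). Between the ends it moves with under 1 N and does not move the rail.
- handle_grip (a point): Grip point of the handle: an upright black block 22 mm (x) by 20 mm (y, along the travel), free from 45 to 105 mm above the table; this point is on its axis, 88 mm above the table. It stands 42 mm behind the rail's lane surface when handle is 0.
- sample_bowl: Off-white pulp bowl standing alone right of the guide, 44 mm high, 14 g, hollow; rim out of round, 146 to 154 mm across by direction (its width in the lane is known only by feel); sloping walls, base 85 mm across. Pinch the rim, one finger inside, tips 12 mm below its top; it then hangs tilted and levels as it is set down. Origin: centre of underside, z up. Crushed above 15 N.
- bowl_stack: Bystander: nested stack of pulp bowls, 153 mm across, 68 mm high, near right. Origin centre of underside.
- spare_bowl: Bystander: another pulp bowl, 148 mm across, 45 mm high, near the robot on the left. Origin centre of underside.
- bottle: Bystander: sauce bottle 46 x 80 x 221 mm, at the back. Origin centre of underside.
- soup_bowls: Bystander: stack of soup bowls, 132 mm across, 170 mm high, back left. Origin centre of underside.
- tape: Bystander: roll of tape 100 mm across, 25 mm high, at the back. Origin centre of underside.
- box: Bystander: seasoning box 115 x 152 x 68 mm, back right. Origin centre of underside.
- timer: Bystander: round kitchen timer 68 mm across, 36 mm high, at the left. Origin centre of underside.

How it is judged:
By the outcome, as a careful person would: the job done as asked, in the order asked, and still so for the second after the job is handed in, with the robot touching nothing.
It also fails if it takes over 72 s, if anything falls off the work surface, if the arm or the gripper's body presses on something with over 40 N, if the wrist force passes 120 N, or if a joint passes its speed limit or range.

## Working session

There is one attempt and no reset: what is moved stays moved. The work goes in short steps, Python scripts to look and compute and a shell command to move; the robot and the scene stay as the last step left them, time stands still between calls to the robot, and variables do not carry over. Pictures are saved under pics/ and viewed, and the job is handed in when it is done.

```bash
ls; mkdir -p pics
python3 - <<'E'
from plant import manip,cams,finder
import cv2
print(manip.get_obs())
for n in ["side","top","wrist"]:
    p=cams.capture(n); cv2.imwrite(f"pics/{n}0.png",p["image"][:,:,::-1])
    print(n,p["mtx"],p["dist"],p.get("world_from_camera",p.get("hand_eye")))
    if n!="wrist":
        for t in ["guide","rail","handle","handle_grip","sample_bowl","bowl_stack","spare_bowl"]:
            print(t,[(x["location"],round(x["conf"],2)) for x in finder.boxes_of(t,p)][:3])
E
```

```text
pics
{'time_s': 0.0, 'joint_positions': array([-1.37641452e+00,  3.13435455e-01,  1.49844033e+00,  3.58949164e-05,
        1.33103543e+00, -2.23410277e-01]), 'qd': array([ 0.00034267, -0.00098613, -0.00013805,  0.0010567 ,  0.00062792,
        0.00049932]), 'tau': array([ 7.11799839e-04, -4.12273872e+01, -2.59737754e+01, -1.23348327e-04,
        4.18651354e-03, -2.18665043e-06]), 'eef_pos': array([ 0.21295501, -0.4795795 ,  0.23074131]), 'tool_rot': array([ 0.59316146, -0.59247551,  0.38575862, -0.38512666]), 'contact_force': array([-0.58246347,  0.19269629,  0.03962614]), 'ft_torque': array([-0.00308021,  0.01388023,  0.00234965]), 'opening': 0.08499332637689594}
side [[568.74699095   0.         324.36278427]
 [  0.         568.74699095 239.73681511]
 [  0.           0.           1.        ]] [-0.0277311  0.         0.         0.         0.       ] [[-0.81929834 -0.35762152  0.44817081 -0.11916609]
 [-0.57335928  0.50683408 -0.64372226  0.96771107]
 [ 0.0030607  -0.78436348 -0.62029394  0.9651839 ]
 [ 0.          0.          0.          1.        ]]
guide [([320.8, 275.8], 0.77)]
ra
[... 633 characters left out ...]
79), ([439.4, 333.6], 0.68)]
rail [([310.1, 246.6], 0.72)]
handle [([316.6, 246.0], 0.46)]
handle_grip [([317.4, 244.7], 0.47)]
sample_bowl [([420.4, 236.3], 0.63)]
bowl_stack [([436.8, 331.5], 0.58)]
spare_bowl [([230.5, 336.5], 0.65)]
wrist [[350.30414591   0.         315.25502734]
 [  0.         350.30414591 240.85167402]
 [  0.           0.           1.        ]] [-0.06589968  0.          0.          0.          0.        ] [[ 9.99999752e-01 -3.57905363e-04  6.07197623e-04  8.15785154e-04]
 [-6.90118045e-04 -3.22095289e-01  9.46707002e-01 -1.42693237e-01]
 [-1.43256019e-04 -9.46707186e-01 -3.22095456e-01  8.14688530e-02]
 [ 0.00000000e+00  0.00000000e+00  0.00000000e+00  1.00000000e+00]]
```

View pics/side0.png

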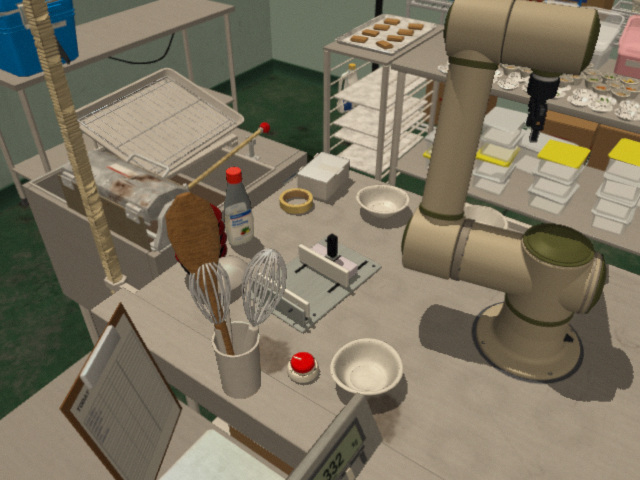

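View pics/top0.png

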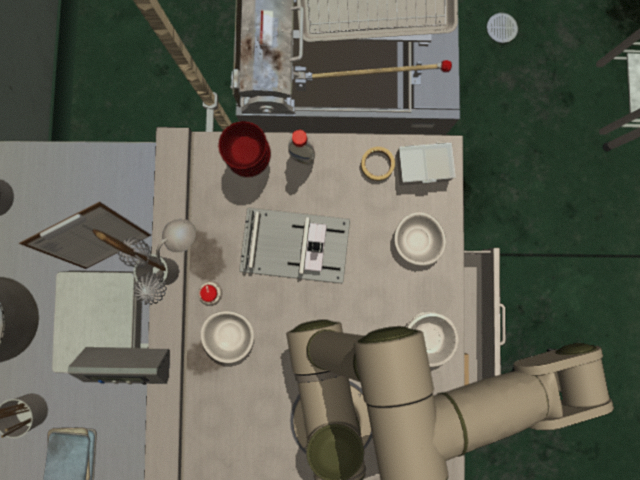

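Run:
```python
import cv2
a=cv2.imread("pics/top0.png")
c=cv2.resize(a[195:295,230:360],None,fx=6,fy=6,interpolation=cv2.INTER_CUBIC);cv2.imwrite("pics/topz.png",c)
c=cv2.resize(a[200:275,385:460],None,fx=8,fy=8,interpolation=cv2.INTER_CUBIC);cv2.imwrite("pics/topb.png",c)
a=cv2.imread("pics/side0.png")
c=cv2.resize(a[220:340,250:400],None,fx=5,fy=5,interpolation=cv2.INTER_CUBIC);cv2.imwrite("pics/sidez.png",c)
```

```text
(no output)
```

View pics/topz.png

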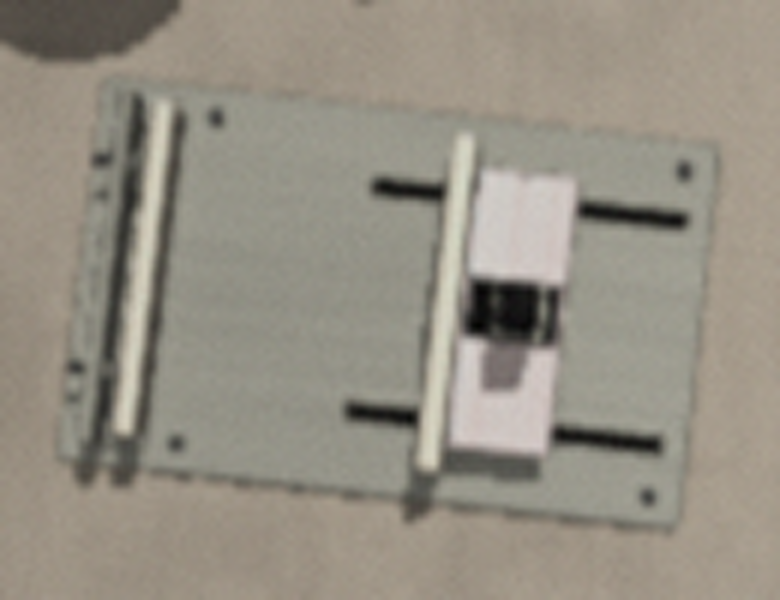

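View pics/sidez.png

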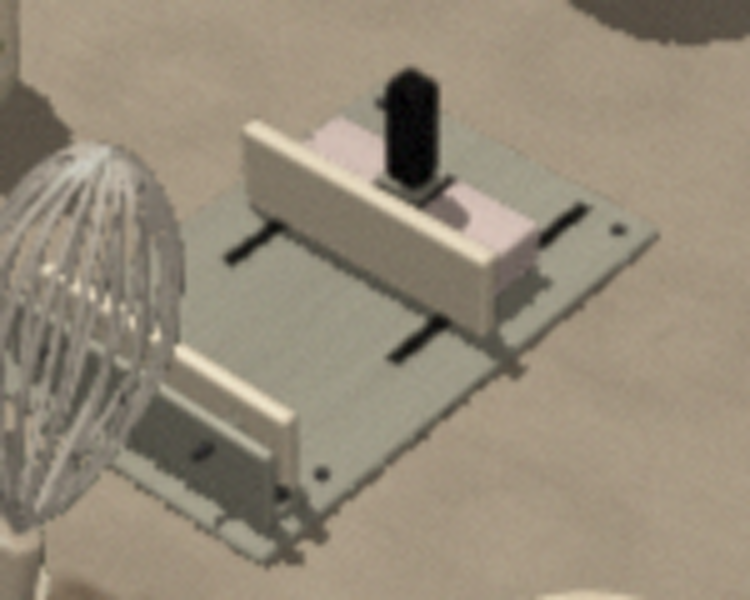

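View pics/topb.png

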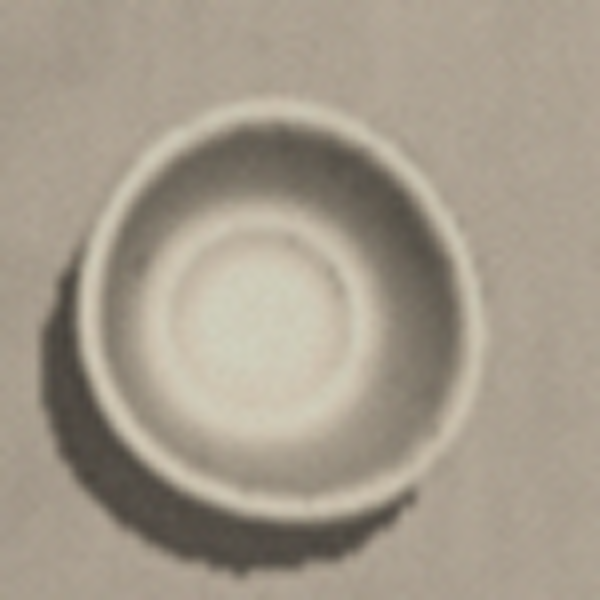

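```bash
cat > h.py <<'E'
import numpy as np,cv2
from scipy.spatial.transform import Rotation as R
def ray(p,px,T=None):
    u=cv2.undistortPoints(np.array(px,float).reshape(-1,1,2),p["mtx"],p["dist"]).reshape(-1,2)
    T=p["world_from_camera"] if T is None else T
    d=np.c_[u,np.ones(len(u))]@T[:3,:3].T
    return T[:3,3],d
def at(p,px,z,T=None):
    o,d=ray(p,px,T); return o+d*((z-o[2])/d[:,2])[:,None]
def tool(o):
    q=o["tool_rot"];T=np.eye(4);T[:3,:3]=R.from_quat([q[1],q[2],q[3],q[0]]).as_matrix();T[:3,3]=o["eef_pos"];return T
E
python3 - <<'E'
from h import *
from plant import manip,cams,finder
p=cams.capture("top")
f=lambda L,s,o:(np.array(L,float)+.5)/s-.5+np.array(o)
C=at(p,f([(103,75),(720,145),(675,530),(58,460)],6,(230,195)),.006)[:,:2]
G=np.array([(95,170),(95,-135),(-95,-135),(-95,170)])/1000.
# rigid fit
gc,cc=G.mean(0),C.mean(0);A=G-gc;B=C-cc
th=np.arctan2((A[:,0]*B[:,1]-A[:,1]*B[:,0]).sum(),(A*B).sum())
Rm=np.array([[np.cos(th),-np.sin(th)],[np.sin(th),np.cos(th)]]);t=cc-Rm@gc
print("th",th,np.degrees(th),"t",t);print("res",((G@Rm.T+t)-C)*1000)
g=lambda w:((w[:,:2]-t)@Rm*1000).round(1)
print("rail",g(at(p,f([(457,132),(418,470)],6,(230,195)),.058)))
print("pad",g(at(p,f([(173,100),(134,435)],6,(230,195)),.058)))
print("handle",g(at(p,f([(515,308)],6,(230,195)),.105)),at(p,f([(515,308)],6,(230,195)),.105))
print("bowl",at(p,f([(78,310),(485,330),(275,98),(300,520)],8,(385,200)),.044))
print("seat",Rm@np.array([0,.045])+t)
np.savez("g.npz",th=th,t=t)
T=tool(manip.get_obs());print(T)
E
```

```text
th -0.09944580466127297 -5.6978248973733505 t [0.50112808 0.09865137]
res [[ 0.54054129  0.5228902 ]
 [ 0.59021397 -0.77859446]
 [-0.77822028 -1.99780982]
 [-0.35253498  2.25351407]]
rail [[ 80.2  -8.1]
 [-79.7  -8.3]]
pad [[ 80.2 126.8]
 [-78.5 125.6]]
handle [[ -2.  -45.5]] [[0.49459121 0.05357666 0.105     ]]
bowl [[ 0.52296279 -0.17046244  0.044     ]
 [ 0.5177432  -0.31646614  0.044     ]
 [ 0.60015009 -0.24119541  0.044     ]
 [ 0.44910639 -0.24986084  0.044     ]]
seat [0.50559577 0.14342904]
[[ 4.05740427e-01  1.66550302e-05  9.13988351e-01  2.13013224e-01]
 [-9.13988350e-01  4.57890406e-05  4.05740426e-01 -4.79842332e-01]
 [-3.50930306e-05 -9.99999999e-01  3.38009684e-05  2.31290865e-01]
 [ 0.00000000e+00  0.00000000e+00  0.00000000e+00  1.00000000e+00]]
```

```bash
python3 -m pendant '[[0.353,0.666,-0.04,0,0,0.671,-1],[0.353,0.666,-0.04,0,0,0.671,-1],[0.353,0.666,-0.04,0,0,0.671,-1],[0.353,0.666,-0.04,0,0,0.671,-1],[0.353,0.666,-0.04,0,0,0.671,-1],[0.353,0.666,-0.04,0,0,0.671,-1],[0.353,0.666,-0.04,0,0,0.671,-1],[0.353,0.666,-0.04,0,0,0.671,-1],[0.353,0.666,-0.04,0,0,0.671,-1],[0.353,0.666,-0.04,0,0,0.671,-1],[0.353,0.666,-0.04,0,0,0.671,-1],[0.353,0.666,-0.04,0,0,0.671,-1]]'
```

```text
time_s: 2.1
eef_pos: [0.4943, 0.0517, 0.1996]
tool_rot: [-0.706, 0.706, -0.035, 0.035]
contact_force: [1.4, -1.3, 0.7]
opening: 0.0856
```

Run:
```python
from h import *
from plant import manip,cams,finder
o=manip.get_obs();T=tool(o);p=cams.capture("wrist");cv2.imwrite("pics/w1.png",p["image"][:,:,::-1])
print(o["eef_pos"],np.degrees(np.arctan2(T[1,0],T[0,0])),o["joint_positions"])
W=T@p["hand_eye"]
for n in ["handle","rail"]:
  for x in finder.boxes_of(n,p)[:2]: print(n,x["location"],x["conf"],at(p,[x["location"]],.09,W))
```

```text
[0.49426752 0.05169721 0.19956341] -5.658987934657492 [-1.31948120e-01  2.78927757e-01  1.62923053e+00 -9.78948568e-05
  1.23286661e+00 -3.31476880e-02]
handle [317.2, 226.0] 0.76 [[0.49567725 0.05888209 0.09      ]]
rail [314.6, 199.2] 0.64 [[0.4957664  0.07940598 0.09      ]]
```

View pics/w1.png

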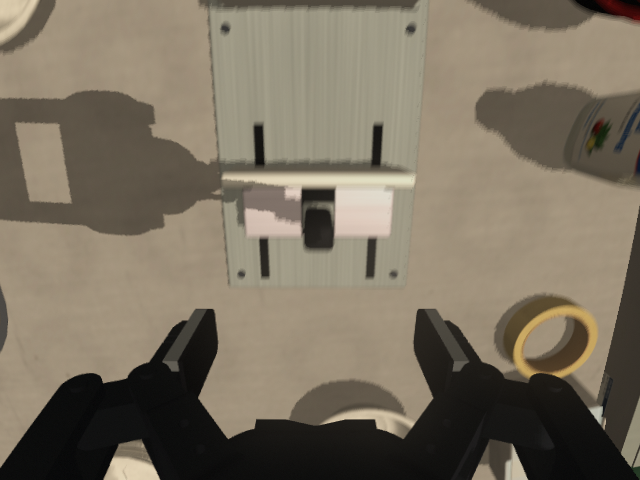

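```bash
python3 -m pendant '[[0.0017,0.002,-0.05,0,0,0,-1],[0.0017,0.002,-0.1,0,0,0,-1],[0.0017,0.002,-0.145,0,0,0,-1],[0.0017,0.002,-0.163,0,0,0,-1],[0.0017,0.002,-0.163,0,0,0,-1],[0.0017,0.002,-0.163,0,0,0,1],[0.0017,0.002,-0.163,0,0,0,1],[0.0017,0.002,-0.163,0,0,0,1],[0.0017,0.002,-0.163,0,0,0,1],[0.0017,0.002,-0.163,0,0,0,1],[0.0017,0.002,-0.163,0,0,0,1],[0.0017,0.002,-0.163,0,0,0,1]]'
```

```text
time_s: 3.45
eef_pos: [0.4959, 0.0532, 0.0694]
tool_rot: [-0.706, 0.706, -0.033, 0.034]
contact_force: [0.2, -0.4, 6.0]
opening: 0.0214
```

```bash
python3 -m pendant '[[-0.0006,-0.0062,0,0,0,0,1],[-0.0012,-0.0124,0,0,0,0,1],[-0.0019,-0.0187,0,0,0,0,1],[-0.0025,-0.0249,0,0,0,0,1],[-0.0031,-0.0311,0,0,0,0,1],[-0.0037,-0.0373,0,0,0,0,1],[-0.0043,-0.0435,0,0,0,0,1],[-0.005,-0.0498,0,0,0,0,1]]'; python3 -m pendant '[[-0.0006,-0.0062,0,0,0,0,1],[-0.0012,-0.0124,0,0,0,0,1],[-0.0012,-0.0124,0,0,0,0,1]]'
```

```text
time_s: 4.25
eef_pos: [0.492, 0.0143, 0.0694]
tool_rot: [0.707, -0.706, 0.033, -0.034]
contact_force: [3.3, 8.7, 1.7]
opening: 0.021
time_s: 4.55
eef_pos: [0.491, 0.0048, 0.0694]
tool_rot: [0.708, -0.705, 0.033, -0.034]
contact_force: [1.7, 4.0, 0.9]
opening: 0.0214
```

```bash
python3 -m pendant '[[0,0,0,0,0,0,-1],[0,0,0,0,0,0,-1],[0,0,0,0,0,0,-1],[0,0,0.05,0,0,0,-1],[0,0,0.1,0,0,0,-1],[0,-0.03,0.16,0,0,0,-1],[-0.0475,-0.302,0.163,0,0,0,-1],[-0.0475,-0.302,0.163,0,0,0,-1],[-0.0475,-0.302,0.163,0,0,0,-1],[-0.0475,-0.302,0.163,0,0,0,-1],[-0.0475,-0.302,0.163,0,0,0,-1],[-0.0475,-0.302,0.163,0,0,0,-1]]';python3 - <<'E'
from h import *
from plant import manip,cams,finder
o=manip.get_obs();T=tool(o);p=cams.capture("wrist");cv2.imwrite("pics/w2.png",p["image"][:,:,::-1])
print(o["eef_pos"],np.degrees(np.arctan2(T[1,0],T[0,0])))
W=T@p["hand_eye"]
np.savez("w2.npz",W=W)
for n in ["sample_bowl"]:
  for x in finder.boxes_of(n,p)[:2]: print(n,x["location"],x["conf"],at(p,[x["location"]],.03,W))
p=cams.capture("top");cv2.imwrite("pics/t2.png",cv2.resize(p["image"][195:295,230:360,::-1],None,fx=6,fy=6,interpolation=cv2.INTER_CUBIC))
E
```

```text
time_s: 5.75
eef_pos: [0.4522, -0.2395, 0.1996]
tool_rot: [0.707, -0.705, 0.035, -0.036]
contact_force: [-0.2, -0.2, -1.3]
opening: 0.0853
[ 0.45222364 -0.23949033  0.19960016] -5.695733101903819
sample_bowl [391.9, 209.9] 0.74 [[ 0.52213694 -0.24084555  0.03      ]]
```

View pics/w2.png

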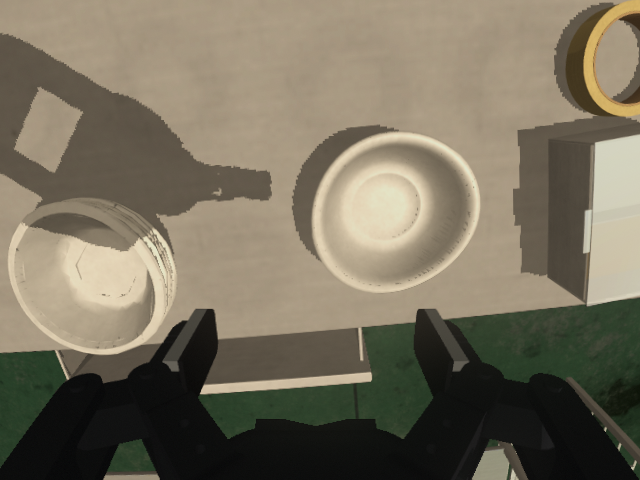

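View pics/t2.png

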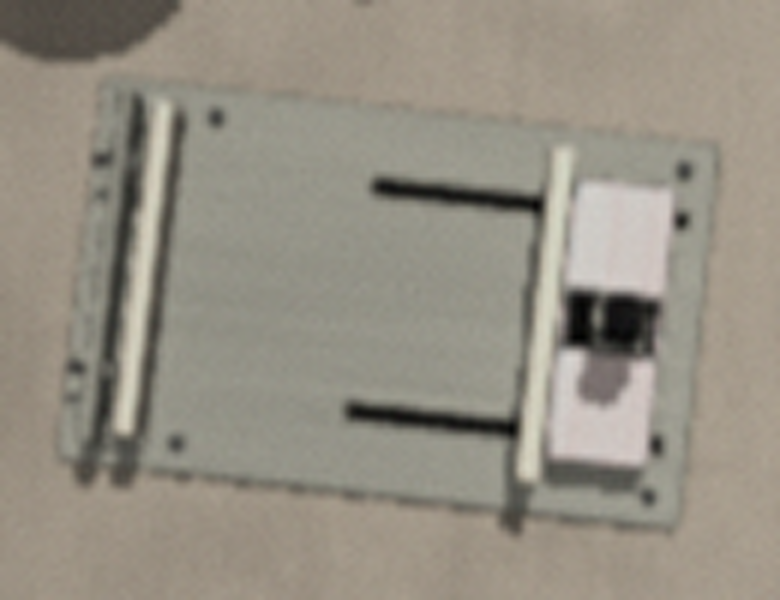

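Run:
```python
from h import *
from plant import manip,cams,finder
W=np.load("w2.npz")["W"];p=cams.capture("wrist")
print(at(p,[(313,205),(480,197),(400,131),(388,292)],.044,W))
```

```text
[[ 0.45093754 -0.22601827  0.044     ]
 [ 0.59740082 -0.23298953  0.044     ]
 [ 0.52834703 -0.17115402  0.044     ]
 [ 0.5133134  -0.31690328  0.044     ]]
```

```bash
python3 -m pendant '[[0.002,0.003,-0.06,0,0,0,-1],[0.002,0.003,-0.12,0,0,0,-1],[0.002,0.003,-0.17,0,0,0,-1],[0.002,0.003,-0.2,0,0,0,-1],[0.002,0.003,-0.2095,0,0,0,-1],[0.002,0.003,-0.2095,0,0,0,1],[0.002,0.003,-0.2095,0,0,0,1],[0.002,0.003,-0.2095,0,0,0,1],[0.002,0.003,-0.2095,0,0,0,1],[0.002,0.003,-0.2095,0,0,0,1],[0.002,0.003,-0.2095,0,0,0,1],[0.002,0.003,-0.2095,0,0,0,1]]';python3 - <<'E'
from h import *
from plant import manip,cams,finder
p=cams.capture("wrist");cv2.imwrite("pics/w3.png",p["image"][:,:,::-1])
E
```

```text
time_s: 7.15
eef_pos: [0.4555, -0.2341, 0.0333]
tool_rot: [0.707, -0.706, 0.032, -0.035]
contact_force: [-0.4, -0.6, 6.9]
opening: 0.0113
```

View pics/w3.png

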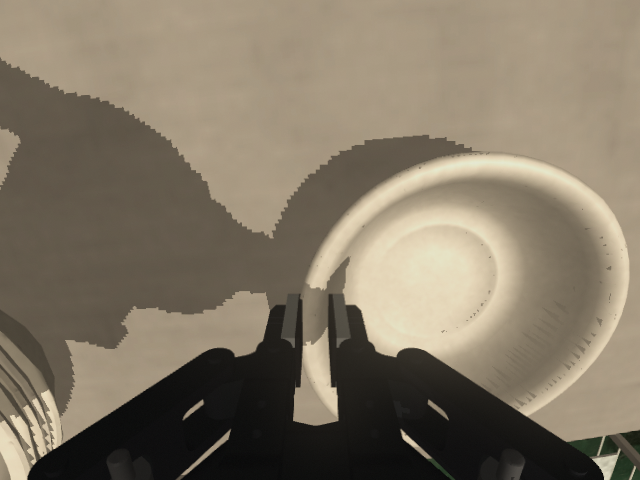

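```bash
python3 -m pendant '[[0,0,0.01,0,0,0,1],[0,0,0.03,0,0,0,1],[0,0,0.06,0,0,0,1],[0,0,0.1,0,0,0,1],[0,0,0.15,0,0,0,1],[0,0,0.2,0,0,0,1],[0,0,0.25,0,0,0,1],[0,0,0.285,0,0,0,1],[0,0,0.285,0,0,0,1],[0,0,0.285,0,0,0,1]]';python3 - <<'E'
from h import *
from plant import manip,cams,finder
p=cams.capture("wrist");cv2.imwrite("pics/w4.png",p["image"][:,:,::-1])
p=cams.capture("side");cv2.imwrite("pics/s4.png",p["image"][:,:,::-1])
p=cams.capture("top");cv2.imwrite("pics/t4.png",p["image"][:,:,::-1])
E
```

```text
time_s: 8.2
eef_pos: [0.4553, -0.2339, 0.2612]
tool_rot: [0.707, -0.706, 0.032, -0.035]
contact_force: [-0.8, -0.0, -0.8]
opening: 0.0072
```

View pics/w4.png

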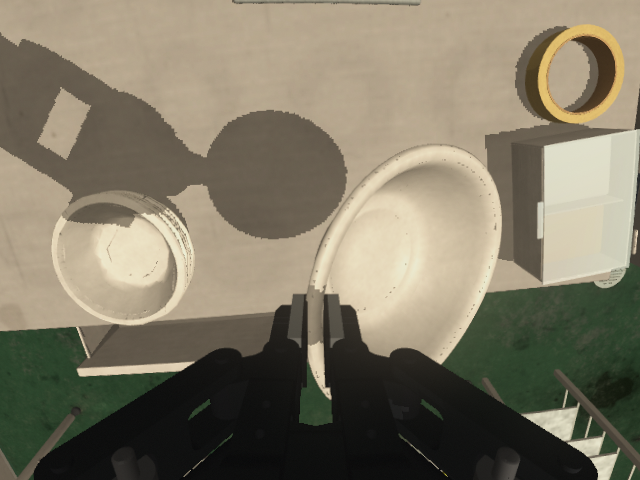

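View pics/s4.png

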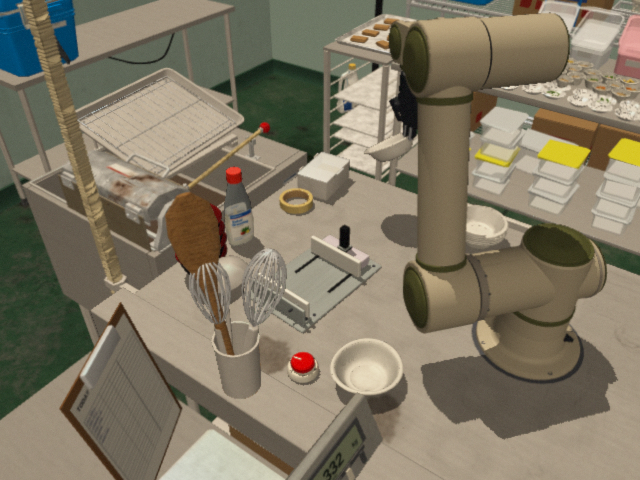

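View pics/t4.png

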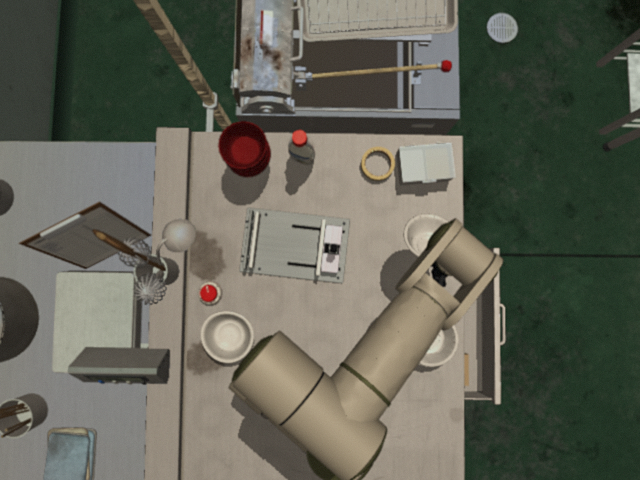

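```bash
python3 -m pendant '[[-0.001,0.03,0,0,0,0,1],[-0.004,0.08,0,0,0,0,1],[-0.007,0.13,0,0,0,0,1],[-0.01,0.18,0,0,0,0,1],[-0.013,0.23,0,0,0,0,1],[-0.016,0.28,0,0,0,0,1],[-0.019,0.33,0,0,0,0,1],[-0.022,0.38,0,0,0,0,1],[-0.0239,0.43,0,0,0,0,1],[-0.0239,0.46,0,0,0,0,1],[-0.0239,0.4711,0,0,0,0,1],[-0.0239,0.4711,0,0,0,0,1]]';python3 - <<'E'
from h import *
from plant import manip,cams,finder
p=cams.capture("wrist");cv2.imwrite("pics/w5.png",p["image"][:,:,::-1])
p=cams.capture("side");cv2.imwrite("pics/s5.png",p["image"][:,:,::-1])
E
```

```text
time_s: 9.55
eef_pos: [0.4358, 0.1435, 0.2594]
tool_rot: [0.708, -0.705, 0.033, -0.033]
contact_force: [0.3, 1.2, -0.3]
opening: 0.0071
```

View pics/w5.png

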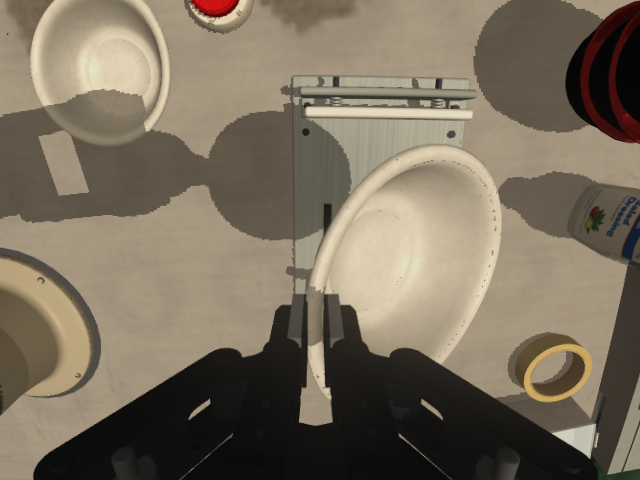

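View pics/s5.png

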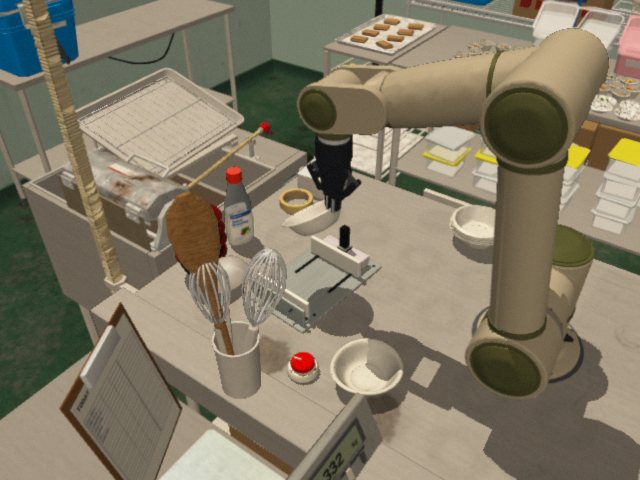

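```bash
python3 -m pendant '[[0.0005,-0.0005,-0.04,0,0,0,1],[0.0005,-0.0005,-0.09,0,0,0,1],[0.0005,-0.0005,-0.13,0,0,0,1],[0.0005,-0.0005,-0.16,0,0,0,1],[0.0005,-0.0005,-0.175,0,0,0,1],[0.0005,-0.0005,-0.175,0,0,0,1]]';python3 - <<'E'
from h import *
from plant import manip,cams,finder
p=cams.capture("wrist");cv2.imwrite("pics/w6.png",p["image"][:,:,::-1])
p=cams.capture("side");cv2.imwrite("pics/s6.png",cv2.resize(p["image"][170:340,230:430,::-1],None,fx=3.5,fy=3.5))
E
```

```text
time_s: 10.25
eef_pos: [0.4358, 0.1406, 0.1183]
tool_rot: [0.707, -0.705, 0.035, -0.034]
contact_force: [-0.1, -0.1, -0.5]
opening: 0.0071
```

View pics/w6.png

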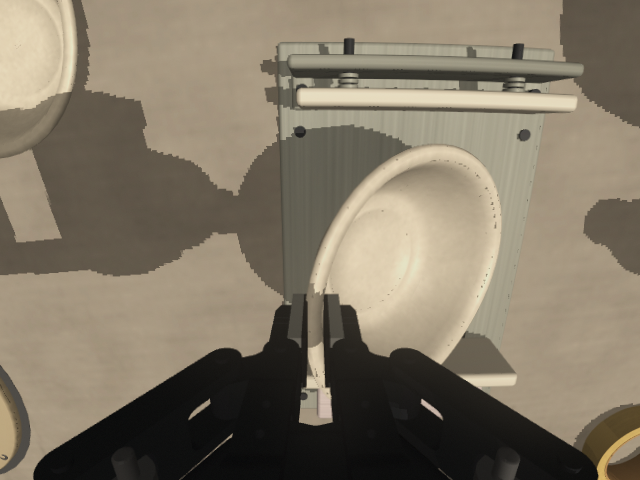

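View pics/s6.png

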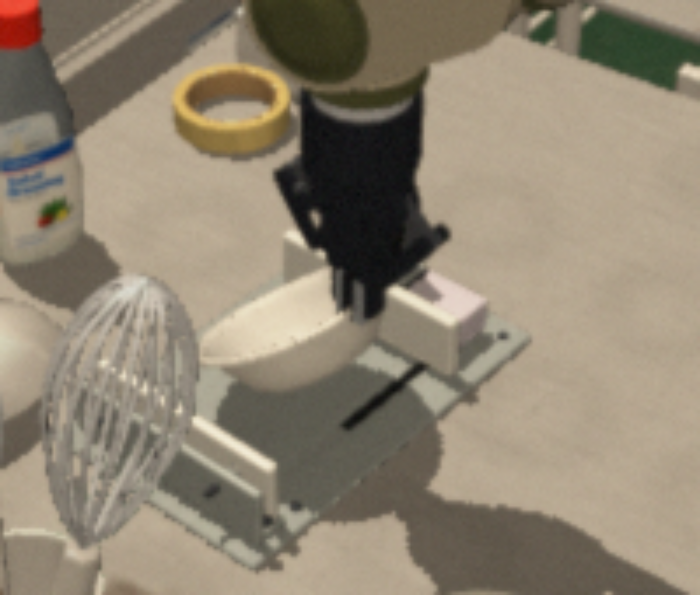

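Run:
```python
from h import *
from plant import manip,cams,finder
g=np.load("g.npz");th=float(g["th"]);t=g["t"];Rm=np.array([[np.cos(th),-np.sin(th)],[np.sin(th),np.cos(th)]])
T=tool(manip.get_obs());p=cams.capture("wrist");W=T@p["hand_eye"]
for z in(.08,.09,.1,.11): print(z,((at(p,[(440,145),(500,215),(500,235)],z,W)[:,:2]-t)@Rm*1000).round(1).tolist())
print("pad top",((at(p,[(300,108),(577,108)],.058,W)[:,:2]-t)@Rm*1000).round(1).tolist(),"rail",((at(p,[(470,374),(515,374)],.058,W)[:,:2]-t)@Rm*1000).round(1).tolist())
```

```text
0.08 [[-5.3, 107.0], [32.4, 70.3], [34.4, 58.8]]
0.09 [[-8.8, 107.6], [26.9, 72.9], [28.7, 62.0]]
0.1 [[-12.3, 108.1], [21.3, 75.4], [23.1, 65.1]]
0.11 [[-15.8, 108.6], [15.8, 77.9], [17.4, 68.3]]
pad top [[-77.5, 125.2], [81.3, 128.6]] rail [[44.1, -54.4], [78.6, -55.5]]
```

```bash
python3 -m pendant '[[0,0.003,-0.02,0,0,0,1],[0,0.003,-0.035,0,0,0,1],[0,0.003,-0.045,0,0,0,1],[0,0.003,-0.055,0,0,0,1],[0,0.003,-0.065,0,0,0,1],[0,0.003,-0.065,0,0,0,1]]';python3 -m pendant '[[0,0,-0.008,0,0,0,1],[0,0,-0.016,0,0,0,1],[0,0,-0.024,0,0,0,1],[0,0,-0.03,0,0,0,1],[0,0,-0.03,0,0,0,1]]';python3 - <<'E'
from h import *
from plant import manip,cams,finder
p=cams.capture("wrist");cv2.imwrite("pics/w7.png",p["image"][:,:,::-1])
p=cams.capture("side");cv2.imwrite("pics/s7.png",cv2.resize(p["image"][170:340,230:430,::-1],None,fx=3.5,fy=3.5))
E
```

```text
time_s: 11.0
eef_pos: [0.4377, 0.1437, 0.0697]
tool_rot: [0.708, -0.705, 0.032, -0.036]
contact_force: [-5.9, 0.5, 13.6]
opening: 0.0068
time_s: 11.5
eef_pos: [0.4381, 0.1435, 0.0462]
tool_rot: [0.708, -0.705, 0.032, -0.036]
contact_force: [-0.2, -0.3, -0.2]
opening: -0.0001
```

View pics/w7.png

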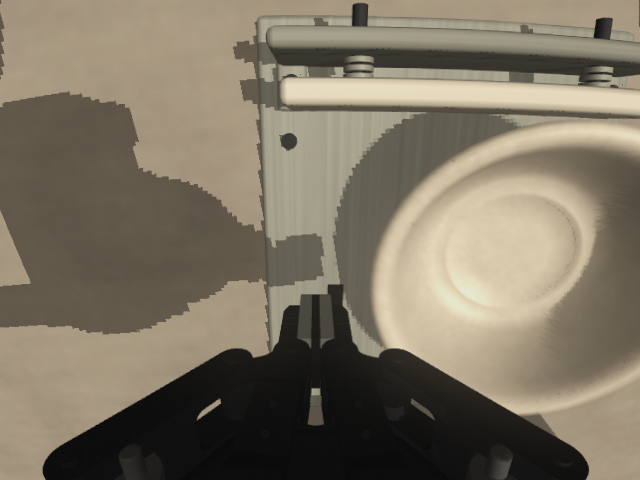

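View pics/s7.png

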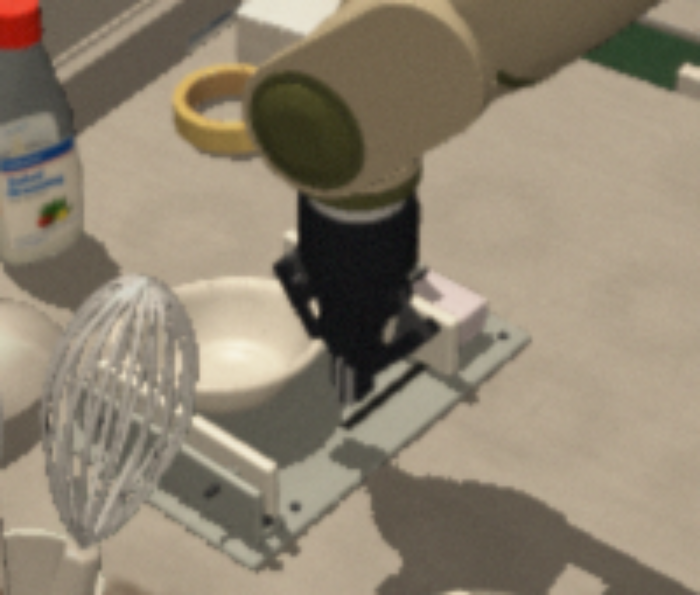

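```bash
python3 -m pendant '[[-0.01,0,0.02,0,0,0,1],[-0.01,0,0.06,0,0,0,1],[-0.01,0,0.12,0,0,0,-1],[-0.01,0,0.17,0,0,0,-1],[-0.01,0,0.2,0,0,0,-1],[-0.01,0,0.2,0,0,0,-1]]';python3 - <<'E'
from h import *
from plant import manip,cams,finder
o=manip.get_obs();T=tool(o);print(o["eef_pos"],o["opening"])
p=cams.capture("wrist");cv2.imwrite("pics/w8.png",p["image"][:,:,::-1]);np.savez("w8.npz",W=T@p["hand_eye"])
p=cams.capture("top");cv2.imwrite("pics/t8.png",cv2.resize(p["image"][195:295,230:360,::-1],None,fx=6,fy=6,interpolation=cv2.INTER_CUBIC))
E
```

```text
time_s: 12.2
eef_pos: [0.4317, 0.1436, 0.2099]
tool_rot: [0.708, -0.705, 0.029, -0.039]
contact_force: [-0.1, 0.2, -0.4]
opening: 0.0582
[0.43172629 0.14359064 0.20990364] 0.058186081014181615
```

View pics/w8.png

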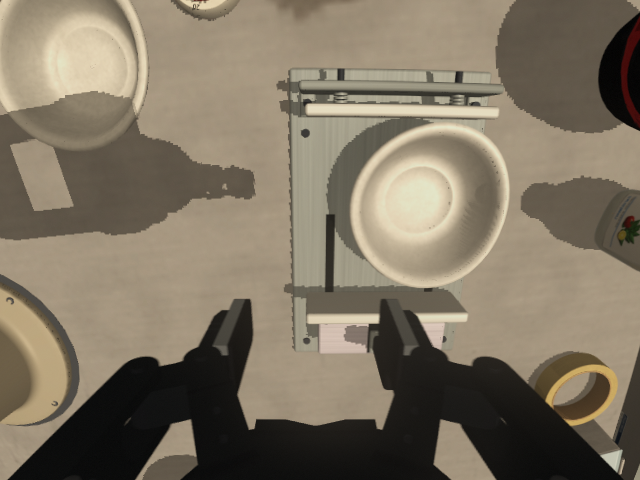

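View pics/t8.png

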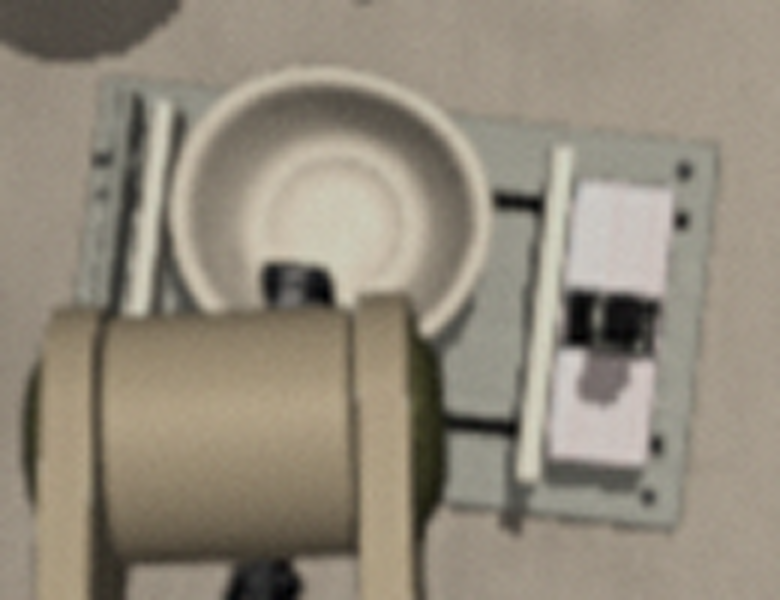

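```bash
cat >> h.py <<'E'
try:
    g_=np.load("g.npz");th=float(g_["th"]);t_=g_["t"];Rm=np.array([[np.cos(th),-np.sin(th)],[np.sin(th),np.cos(th)]])
    G=lambda w:((np.atleast_2d(w)[:,:2]-t_)@Rm*1000).round(1).tolist()
    Wd=lambda x,y:(Rm@np.array([x,y])/1000+t_).round(4)
except Exception: pass
def turnfix(o,yawdeg=-5.698):
    "scaled rotvec that makes tool straight down at yaw"
    a=np.radians(yawdeg);X=np.array([np.cos(a),np.sin(a),0]);Y=np.array([0,0,-1.]);Z=np.cross(X,Y)
    D=np.c_[X,Y,Z]; return (R.from_matrix(D@tool(o)[:3,:3].T).as_rotvec()/(np.pi/2)).round(4)
E
python3 - <<'E'
from h import *
from plant import manip,cams,finder
f=lambda L,s,o:(np.array(L,float)+.5)/s-.5+np.array(o)
W=np.load("w8.npz")["W"];p=cams.capture("wrist")
print(G(at(p,[(351,205),(509,195),(440,123),(425,288)],.05,W)))
print("rail,pad",G(at(p,[(308,315),(466,315),(305,116),(498,116)],.058,W)))
p=cams.capture("top")
print(G(at(p,f([(172,200),(493,215),(320,66)],6,(230,195)),.05)))
print(turnfix(manip.get_obs()))
E
```

```text
[[-40.7, 50.4], [102.0, 60.3], [31.7, 120.8], [34.1, -31.2]]
rail,pad [[-79.1, -55.2], [75.4, -57.0], [-80.8, 125.0], [77.0, 127.3]]
[[33.8, 122.5], [43.8, -29.2], [105.1, 60.5]]
[-0.002   0.0027 -0.0019]
```

```bash
python3 -m pendant '[[0.26,-0.017,0,-0.002,0.0027,-0.0019,1],[0.26,-0.017,0,-0.002,0.0027,-0.0019,1],[0.26,-0.017,0,-0.002,0.0027,-0.0019,1],[0.26,-0.017,0,-0.002,0.0027,-0.0019,1],[0.26,-0.017,0,-0.002,0.0027,-0.0019,1],[0.26,-0.017,-0.06,-0.002,0.0027,-0.0019,1],[0.26,-0.017,-0.12,-0.002,0.0027,-0.0019,1],[0.26,-0.017,-0.18,-0.002,0.0027,-0.0019,1],[0.26,-0.017,-0.22,-0.002,0.0027,-0.0019,1],[0.26,-0.017,-0.228,-0.002,0.0027,-0.0019,1],[0.26,-0.017,-0.228,-0.002,0.0027,-0.0019,1]]';python3 - <<'E'
from h import *
from plant import manip,cams,finder
o=manip.get_obs();T=tool(o);print(G(o["eef_pos"]),o["eef_pos"],o["opening"],turnfix(o))
p=cams.capture("wrist");cv2.imwrite("pics/w9.png",p["image"][:,:,::-1])
E
```

```text
time_s: 13.5
eef_pos: [0.6373, 0.1298, 0.0221]
tool_rot: [-0.706, 0.706, -0.036, 0.034]
contact_force: [0.7, 0.1, 0.1]
opening: -0.0003
[[132.4, 44.5]] [0.63734202 0.12982534 0.02208006] -0.0002846737474782633 [ 0.     -0.0014  0.0001]
```

View pics/w9.png

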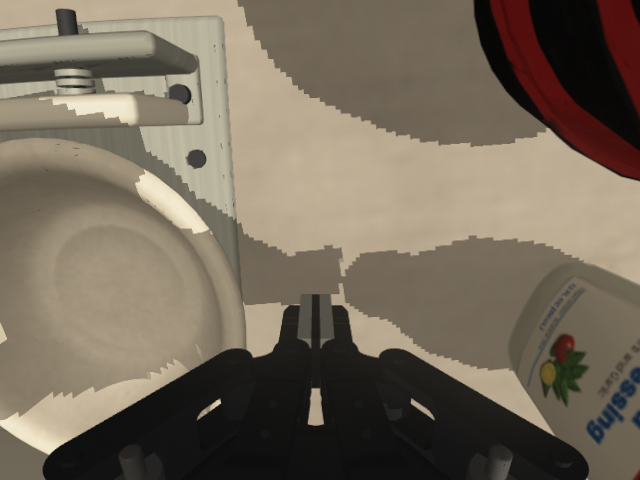

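```bash
python3 -m pendant '[[-0.01,0.001,0,0,0,0,1],[-0.016,0.0016,0,0,0,0,1],[-0.02,0.002,0,0,0,0,1],[-0.024,0.0024,0,0,0,0,1],[-0.028,0.0028,0,0,0,0,1],[-0.032,0.0032,0,0,0,0,1],[-0.036,0.0036,0,0,0,0,1],[-0.04,0.004,0,0,0,0,1],[-0.044,0.0044,0,0,0,0,1],[-0.0475,0.0047,0,0,0,0,1],[-0.0475,0.0047,0,0,0,0,1]]';python3 - <<'E'
from h import *
from plant import manip,cams,finder
o=manip.get_obs();T=tool(o);print(G(o["eef_pos"]),o["eef_pos"])
p=cams.capture("wrist");cv2.imwrite("pics/w10.png",p["image"][:,:,::-1])
p=cams.capture("top");cv2.imwrite("pics/t10.png",cv2.resize(p["image"][195:295,230:360,::-1],None,fx=6,fy=6,interpolation=cv2.INTER_CUBIC))
E
```

```text
time_s: 14.65
eef_pos: [0.6, 0.1337, 0.0238]
tool_rot: [0.706, -0.706, 0.035, -0.035]
contact_force: [-0.5, 0.4, 0.7]
opening: 0.0002
[[94.9, 44.7]] [0.59997941 0.13369843 0.02383385]
```

View pics/w10.png

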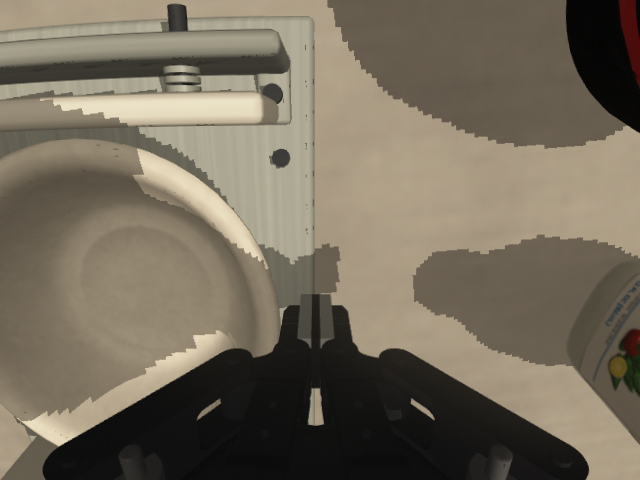

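View pics/t10.png

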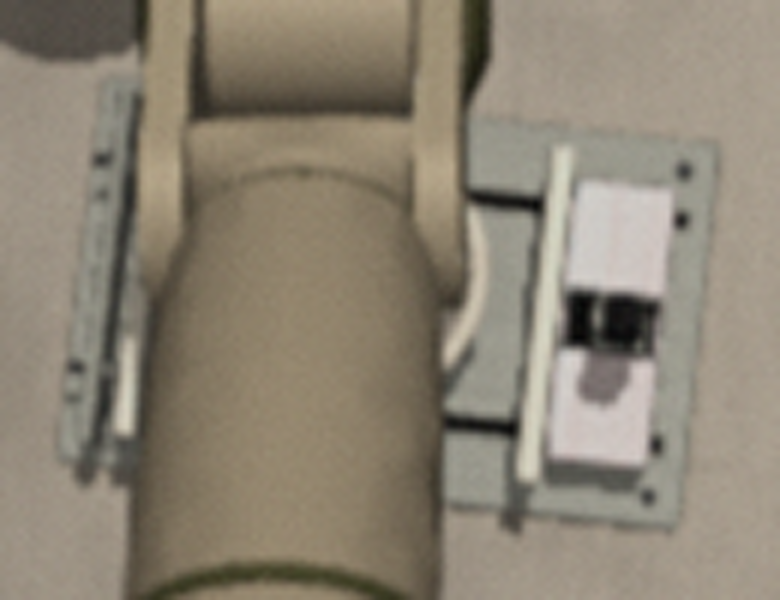

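Run:
```python
from h import *
from plant import manip,cams,finder
T=tool(manip.get_obs());p=cams.capture("wrist");W=T@p["hand_eye"]
print(G(at(p,[(280,300),(276,285),(85,139)],.05,W)))
```

```text
[[81.2, 63.0], [80.0, 69.2], [18.3, 122.0]]
```

```bash
python3 -m pendant '[[-0.003,0.0003,0,0,0,0,1],[-0.006,0.0006,0,0,0,0,1],[-0.0094,0.0009,0,0,0,0,1],[-0.0094,0.0009,0,0,0,0,1],[0.006,-0.0006,0,0,0,0,1],[0.02,-0.002,0.01,0,0,0,1],[0.03,-0.003,0.06,0,0,0,1],[0.03,-0.003,0.12,0,0,0,1],[-0.12,-0.03,0.21,0,0,0,1],[-0.18,-0.1,0.25,0,0,0,1],[-0.18,-0.16,0.25,0,0,0,1],[-0.18,-0.16,0.25,0,0,0,1]]';python3 -m pendant '[[0,-0.05,0,0,0,0,-1],[0,-0.09,0,0,0,0,-1],[0,-0.09,0,0,0,0,-1]]'
python3 - <<'E'
from h import *
from plant import manip,cams,finder
o=manip.get_obs();T=tool(o);print(G(o["eef_pos"]),o["eef_pos"],turnfix(o))
p=cams.capture("wrist");cv2.imwrite("pics/w11.png",p["image"][:,:,::-1]);np.savez("w11.npz",W=T@p["hand_eye"])
p=cams.capture("top");cv2.imwrite("pics/t11.png",cv2.resize(p["image"][195:295,230:360,::-1],None,fx=6,fy=6,interpolation=cv2.INTER_CUBIC))
E
```

```text
time_s: 16.0
eef_pos: [0.4803, 0.0332, 0.2088]
tool_rot: [-0.706, 0.706, -0.034, 0.035]
contact_force: [0.9, -0.7, 1.3]
opening: -0.0002
time_s: 16.3
eef_pos: [0.4802, -0.0417, 0.2092]
tool_rot: [-0.706, 0.707, -0.035, 0.037]
contact_force: [0.7, -0.1, 0.0]
opening: 0.0431
[[-6.9, -141.8]] [ 0.48019655 -0.04174585  0.20915166] [0.0007 0.0016 0.0017]
```

View pics/w11.png

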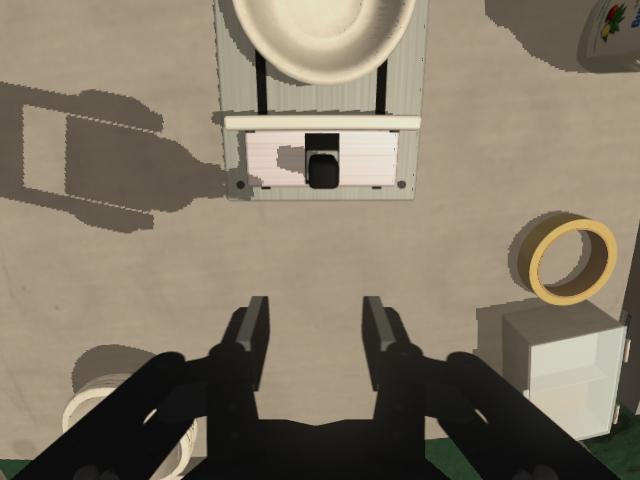

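View pics/t11.png

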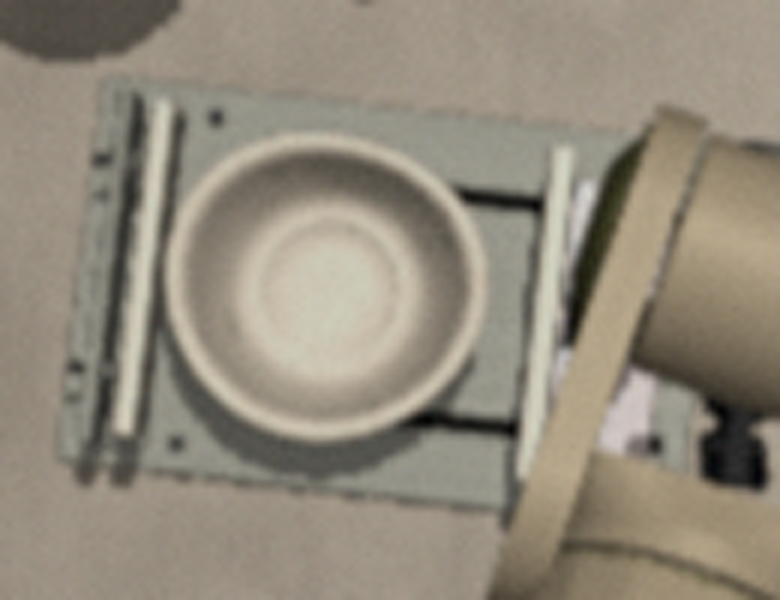

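Run:
```python
from h import *
from plant import manip,cams,finder
f=lambda L,s,o:(np.array(L,float)+.5)/s-.5+np.array(o)
p=cams.capture("top")
print(G(at(p,f([(165,275),(487,285),(315,131),(320,440)],6,(230,195)),.05)))
img=p["image"][195:295,230:360]; 
p=cams.capture("wrist");W=np.load("w11.npz")["W"]
print("handle top",at(p,[(323,180)],.105,W),G(at(p,[(323,180)],.105,W)),"rail",G(at(p,[(224,120),(421,120)],.058,W)))
```

```text
[[-1.9, 121.4], [10.5, -30.2], [74.0, 59.2], [-70.9, 39.5]]
handle top [[4.89415853e-01 8.63607087e-05 1.05000000e-01]] [[-1.9, -99.2]] rail [[-80.2, -57.9], [77.9, -58.2]]
```

```bash
python3 -m pendant '[[0.0135,0.0586,0,0.0007,0.0016,0.0017,-1],[0.0135,0.0586,-0.03,0.0007,0.0016,0.0017,-1],[0.0135,0.0586,-0.06,0.0007,0.0016,0.0017,-1],[0.0135,0.0586,-0.1,0.0007,0.0016,0.0017,-1],[0.0135,0.0586,-0.14,0.0007,0.0016,0.0017,-1],[0.0135,0.0586,-0.17,0.0007,0.0016,0.0017,-1],[0.0135,0.0586,-0.175,0.0007,0.0016,0.0017,-1],[0.0135,0.0586,-0.175,0.0007,0.0016,0.0017,-1]]'; python3 -c "
from h import *
from plant import manip
o=manip.get_obs();print(G(o['eef_pos']),turnfix(o),o['contact_force'])"
```

```text
time_s: 17.3
eef_pos: [0.4911, 0.0096, 0.0688]
tool_rot: [0.707, -0.706, 0.034, -0.032]
contact_force: [0.5, 0.3, 0.9]
opening: 0.0856
[[-1.2, -89.6]] [-0.0009 -0.0011 -0.0037] [0.52184076 0.28208996 0.86054203]
```

```bash
python3 -m pendant '[[0,-0.0055,0,-0.0009,-0.0011,-0.0037,-1],[0,-0.0055,0,-0.0009,-0.0011,-0.0037,-1],[0,-0.0055,0,-0.0009,-0.0011,-0.0037,1],[0,-0.0055,0,-0.0009,-0.0011,-0.0037,1],[0,-0.0055,0,-0.0009,-0.0011,-0.0037,1],[0,-0.0055,0,-0.0009,-0.0011,-0.0037,1],[0,-0.0055,0,-0.0009,-0.0011,-0.0037,1],[0,-0.0055,0,-0.0009,-0.0011,-0.0037,1],[0,-0.0055,0,-0.0009,-0.0011,-0.0037,1]]'; python3 -c "
from h import *
from plant import manip
o=manip.get_obs();print(G(o['eef_pos']),turnfix(o),o['contact_force'])"
```

```text
time_s: 18.2
eef_pos: [0.4911, 0.0052, 0.069]
tool_rot: [-0.706, 0.706, -0.035, 0.035]
contact_force: [-0.9, 0.1, 3.4]
opening: 0.0215
[[-0.7, -94.0]] [0.     0.0001 0.    ] [-0.91540187  0.12649287  3.4443261 ]
```

```bash
python3 -m pendant '[[0.0005,0.005,0,0,0,0,1],[0.001,0.01,0,0,0,0,1],[0.0015,0.015,0,0,0,0,1],[0.002,0.02,0,0,0,0,1],[0.0022,0.022,0,0,0,0,1],[0.0023,0.0232,0,0,0,0,1],[0.0024,0.0244,0,0,0,0,1],[0.0025,0.0256,0,0,0,0,1],[0.0027,0.0268,0,0,0,0,1],[0.0028,0.028,0,0,0,0,1]]';for i in 1 2 3; do :; done; python3 -m pendant '[[0.0001,0.0012,0,0,0,0,1],[0.0002,0.0024,0,0,0,0,1],[0.0004,0.0036,0,0,0,0,1]]'; python3 -m pendant '[[0.0001,0.0012,0,0,0,0,1],[0.0002,0.0024,0,0,0,0,1],[0.0004,0.0036,0,0,0,0,1]]'; python3 -c "
from h import *
from plant import manip
o=manip.get_obs();print(G(o['eef_pos']),turnfix(o),o['contact_force'])"
```

```text
time_s: 19.2
eef_pos: [0.4933, 0.0268, 0.069]
tool_rot: [-0.706, 0.707, -0.035, 0.035]
contact_force: [-2.4, -9.1, 1.9]
opening: 0.0216
time_s: 19.5
eef_pos: [0.4936, 0.029, 0.069]
tool_rot: [-0.705, 0.708, -0.035, 0.035]
contact_force: [-3.2, -8.6, 2.4]
opening: 0.0212
time_s: 19.8
eef_pos: [0.4938, 0.0312, 0.069]
tool_rot: [-0.704, 0.708, -0.035, 0.034]
contact_force: [-2.3, -8.8, 3.3]
opening: 0.0213
[[-0.6, -67.9]] [ 0.0035 -0.0008 -0.0006] [-2.31838808 -8.82253332  3.28262502]
```

```bash
q='from h import *
from plant import manip
o=manip.get_obs();f=o["contact_force"];print(G(o["eef_pos"]),turnfix(o),"Fy",round(float(-Rm[0,1]*f[0]*-1*-1*-1+0),2) if 0 else round(float(f[:2]@Rm[:,1]),2))'; echo "$q">q.py
python3 -m pendant '[[0.0001,0.0012,0,0.0035,-0.0008,0,1],[0.0002,0.0024,0,0.0035,-0.0008,0,1],[0.0004,0.0036,0,0.0035,-0.0008,0,1],[0.0005,0.0048,0,0.0035,-0.0008,0,1]]';python3 q.py; python3 -m pendant '[[0.0001,0.0012,0,0,0,0,1],[0.0002,0.0024,0,0,0,0,1]]';python3 q.py
```

```text
time_s: 20.2
eef_pos: [0.4941, 0.0342, 0.069]
tool_rot: [-0.706, 0.707, -0.035, 0.035]
contact_force: [-3.1, -9.7, 3.2]
opening: 0.0215
[[-0.6, -64.8]] [ 0.0012 -0.0003 -0.0007] Fy -9.96
time_s: 20.4
eef_pos: [0.4942, 0.0354, 0.069]
tool_rot: [-0.705, 0.708, -0.035, 0.034]
contact_force: [-2.0, -9.1, 2.2]
opening: 0.0214
[[-0.7, -63.7]] [ 0.0024 -0.0006 -0.0008] Fy -9.27
```

Run:
```python
from h import *
from plant import cams
p=cams.capture("top");cv2.imwrite("pics/t12.png",cv2.resize(p["image"][195:295,230:360,::-1],None,fx=6,fy=6,interpolation=cv2.INTER_CUBIC))
p=cams.capture("wrist");cv2.imwrite("pics/w12.png",p["image"][:,:,::-1])
```

```text
(no output)
```

View pics/t12.png

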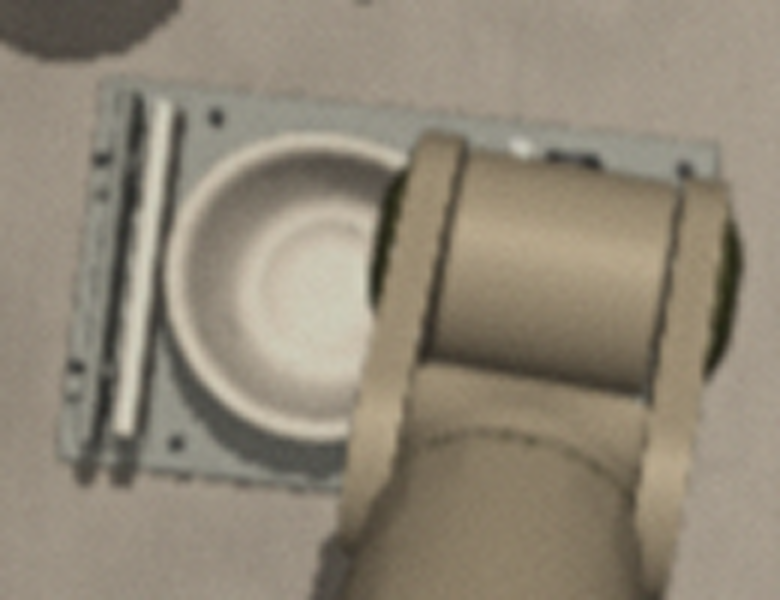

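View pics/w12.png

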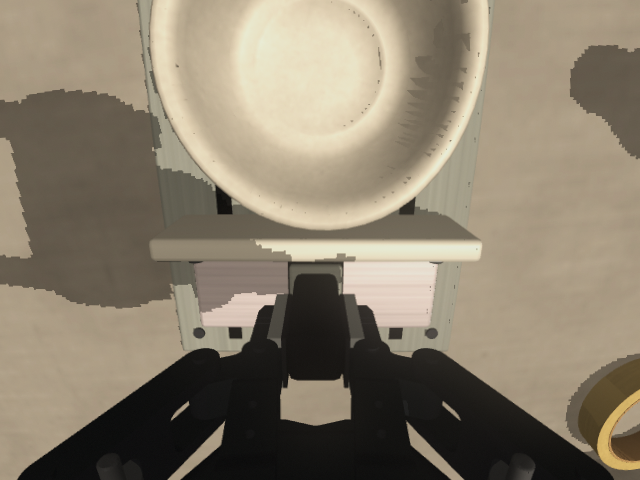

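```bash
python3 -m pendant '[[0.0001,0.0012,0,0.0024,-0.0006,0,1],[0.0002,0.0024,0,0.0024,-0.0006,0,1],[0.0003,0.003,0,0.0024,-0.0006,0,1]]';python3 q.py; python3 -m pendant '[[0.0001,0.0012,0,0,0,0,1],[0.0002,0.002,0,0,0,0,1]]';python3 q.py; python3 -m pendant '[[0.0001,0.0012,0,0,0,0,1],[0.0002,0.002,0,0,0,0,1]]';python3 q.py
```

```text
time_s: 20.8
eef_pos: [0.4944, 0.0371, 0.069]
tool_rot: [-0.706, 0.707, -0.035, 0.034]
contact_force: [-2.9, -8.7, 3.9]
opening: 0.0213
[[-0.6, -61.9]] [ 0.001  -0.0002 -0.001 ] Fy -8.96
time_s: 21.0
eef_pos: [0.4944, 0.038, 0.069]
tool_rot: [-0.705, 0.707, -0.035, 0.034]
contact_force: [-2.4, -9.7, 2.8]
opening: 0.021
[[-0.6, -61.0]] [ 0.0022 -0.0005 -0.0011] Fy -9.86
time_s: 21.2
eef_pos: [0.4945, 0.0388, 0.069]
tool_rot: [-0.704, 0.708, -0.035, 0.034]
contact_force: [-2.8, -8.9, 2.3]
opening: 0.0212
[[-0.6, -60.2]] [ 0.0033 -0.0008 -0.0011] Fy -9.12
```

```bash
for i in 1; do :; done; python3 -m pendant '[[0.0001,0.0012,0,0.0033,-0.0008,0,1],[0.0002,0.002,0,0.0033,-0.0008,0,1]]';python3 q.py; python3 -m pendant '[[0.0001,0.0012,0,0,0,0,1],[0.0002,0.002,0,0,0,0,1]]';python3 q.py; python3 -m pendant '[[0.0001,0.0012,0,0,0,0,1],[0.0002,0.002,0,0,0,0,1]]';python3 q.py
```

```text
time_s: 21.4
eef_pos: [0.4946, 0.0396, 0.069]
tool_rot: [-0.706, 0.707, -0.035, 0.034]
contact_force: [-2.9, -9.3, 3.0]
opening: 0.0216
[[-0.6, -59.4]] [ 0.0012 -0.0003 -0.0012] Fy -9.57
time_s: 21.6
eef_pos: [0.4947, 0.0404, 0.069]
tool_rot: [-0.705, 0.708, -0.035, 0.034]
contact_force: [-2.9, -8.7, 2.6]
opening: 0.0211
[[-0.6, -58.6]] [ 0.0023 -0.0005 -0.0012] Fy -8.99
time_s: 21.8
eef_pos: [0.4948, 0.0413, 0.069]
tool_rot: [-0.704, 0.708, -0.035, 0.034]
contact_force: [-3.0, -8.2, 4.1]
opening: 0.0212
[[-0.6, -57.7]] [ 0.0034 -0.0009 -0.0013] Fy -8.41
```

```bash
python3 -m pendant '[[0.0001,0.0012,0,0.0034,-0.0008,0,1],[0.0002,0.002,0,0.0034,-0.0008,0,1]]';python3 q.py; python3 -m pendant '[[0.0001,0.0012,0,0,0,0,1],[0.0002,0.002,0,0,0,0,1]]';python3 q.py
```

```text
time_s: 22.0
eef_pos: [0.4948, 0.042, 0.069]
tool_rot: [-0.706, 0.707, -0.035, 0.034]
contact_force: [-1.8, -9.4, 3.2]
opening: 0.0217
[[-0.7, -56.9]] [ 0.0012 -0.0004 -0.0013] Fy -9.52
time_s: 22.2
eef_pos: [0.4949, 0.0428, 0.069]
tool_rot: [-0.705, 0.708, -0.035, 0.034]
contact_force: [-1.9, -10.1, 3.3]
opening: 0.0213
[[-0.6, -56.2]] [ 0.0024 -0.0007 -0.0014] Fy -10.22
```

Run:
```python
from h import *
from plant import cams
p=cams.capture("top");cv2.imwrite("pics/t13.png",cv2.resize(p["image"][195:295,230:360,::-1],None,fx=6,fy=6,interpolation=cv2.INTER_CUBIC))
p=cams.capture("wrist");cv2.imwrite("pics/w13.png",p["image"][:,:,::-1])
```

```text
(no output)
```

View pics/t13.png

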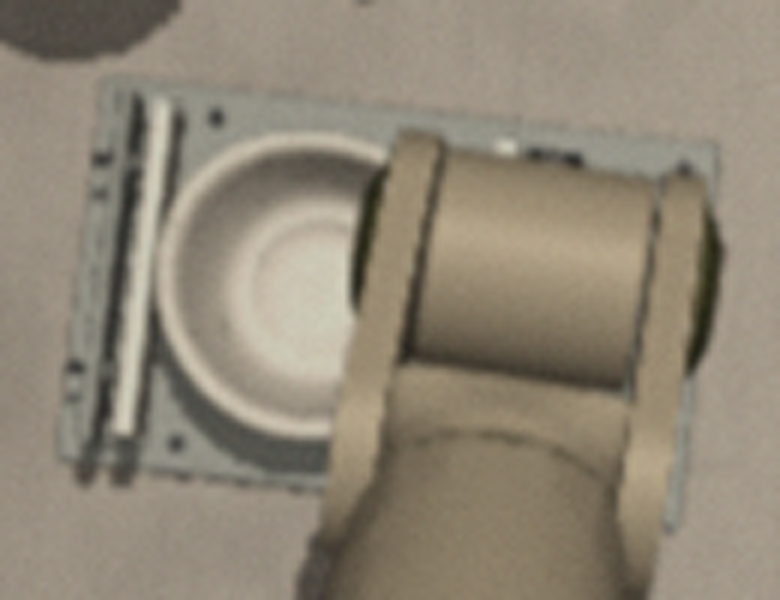

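```bash
python3 -m pendant '[[0.0001,0.0012,0,0.0024,-0.0006,0,1],[0.0002,0.002,0,0.0024,-0.0006,0,1]]';python3 q.py; python3 -m pendant '[[0.0001,0.0012,0,0.001,0,0,1],[0.0002,0.0018,0,0.001,0,0,1]]';python3 q.py
```

```text
time_s: 22.5
eef_pos: [0.495, 0.0433, 0.069]
tool_rot: [-0.705, 0.707, -0.035, 0.034]
contact_force: [-2.2, -11.7, 3.1]
opening: 0.0215
[[-0.6, -55.7]] [ 0.0015 -0.0004 -0.0015] Fy -11.88
time_s: 22.7
eef_pos: [0.495, 0.0436, 0.069]
tool_rot: [-0.705, 0.707, -0.035, 0.034]
contact_force: [-4.2, -12.9, 3.0]
opening: 0.0215
[[-0.6, -55.4]] [ 0.0021 -0.0009 -0.0016] Fy -13.28
```

```bash
python3 -m pendant '[[0.0001,0.0012,0,0.001,0,0,1],[0.0002,0.0018,0,0.001,0,0,1]]';python3 q.py
```

```text
time_s: 22.9
eef_pos: [0.495, 0.0438, 0.069]
tool_rot: [-0.705, 0.708, -0.035, 0.034]
contact_force: [-4.5, -13.0, 3.3]
opening: 0.0212
[[-0.6, -55.1]] [ 0.0027 -0.0013 -0.0017] Fy -13.42
```

```bash
python3 -m pendant '[[0.0001,0.0014,0,0.001,0,0,1],[0.0002,0.0018,0,0.001,0,0,1]]';python3 q.py;  python3 - <<'E'
from h import *
from plant import cams,manip
for i in range(4):
    p=cams.capture("wrist");o=manip.get_obs();f=o["contact_force"];print(round(float(f[:2]@Rm[:,1]),2),G(o["eef_pos"]))
cv2.imwrite("pics/w14.png",p["image"][:,:,::-1])
E
```

```text
time_s: 23.1
eef_pos: [0.4951, 0.044, 0.069]
tool_rot: [-0.704, 0.708, -0.035, 0.033]
contact_force: [-3.1, -13.2, 3.9]
opening: 0.021
[[-0.6, -55.0]] [ 0.0034 -0.0017 -0.0018] Fy -13.4
-12.87 [[-0.6, -55.0]]
-13.26 [[-0.6, -55.0]]
-12.45 [[-0.6, -55.0]]
-13.0 [[-0.6, -55.0]]
```

```bash
python3 -m pendant '[[0.0001,0.0014,0,0.001,0,0,1],[0.0002,0.0019,0,0.001,0,0,1]]';python3 q.py;  python3 - <<'E'
from h import *
from plant import cams,manip
for i in range(3):
    p=cams.capture("wrist");o=manip.get_obs();f=o["contact_force"];print(round(float(f[:2]@Rm[:,1]),2),G(o["eef_pos"]))
cv2.imwrite("pics/w15.png",p["image"][:,:,::-1])
E
```

```text
time_s: 23.5
eef_pos: [0.4951, 0.0442, 0.069]
tool_rot: [-0.704, 0.709, -0.035, 0.033]
contact_force: [-3.8, -13.1, 3.6]
opening: 0.0213
[[-0.6, -54.8]] [ 0.0041 -0.0022 -0.0018] Fy -13.42
-13.06 [[-0.6, -54.8]]
-12.85 [[-0.6, -54.8]]
-13.87 [[-0.6, -54.8]]
```

View pics/w15.png

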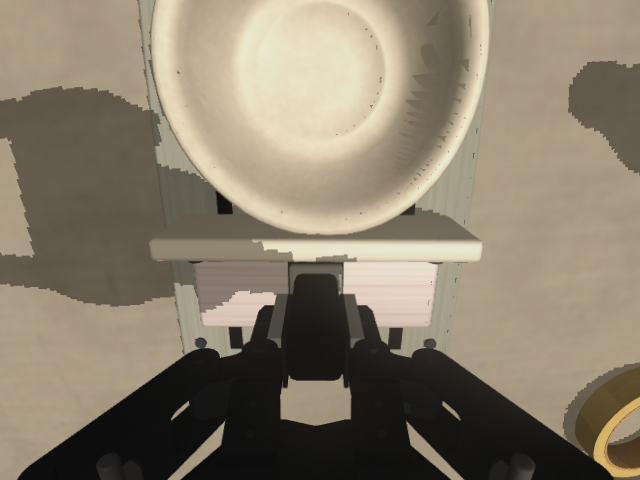

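```bash
python3 -m pendant '[[0.0001,0.0014,0,0.001,0,0,1],[0.0002,0.0021,0,0.002,0,0,1]]';python3 q.py;  python3 - <<'E'
from h import *
from plant import cams,manip
for i in range(5):
    p=cams.capture("wrist");o=manip.get_obs();f=o["contact_force"];print(round(float(f[:2]@Rm[:,1]),2),G(o["eef_pos"]))
E
```

```text
time_s: 23.85
eef_pos: [0.4951, 0.0444, 0.069]
tool_rot: [-0.704, 0.709, -0.035, 0.033]
contact_force: [-3.8, -14.8, 2.0]
opening: 0.0214
[[-0.6, -54.5]] [ 0.0039 -0.0025 -0.0018] Fy -15.14
-13.41 [[-0.6, -54.5]]
-13.85 [[-0.6, -54.5]]
-13.12 [[-0.6, -54.5]]
-14.04 [[-0.6, -54.5]]
-13.17 [[-0.6, -54.5]]
```

```bash
python3 -m pendant '[[0.0001,0.0007,0,0,0,0,-1],[0.0001,0.0007,0,0,0,0,-1],[0.0001,0.0007,0,0,0,0,-1],[0.0001,0.0007,0,0,0,0,-1],[0.0001,0.0007,0,0,0,0,-1],[0.0001,0.0007,0,0,0,0,-1],[0.0001,0.0007,0.03,0,0,0,-1],[0.0001,0.0007,0.08,0,0,0,-1],[0.0001,0.0007,0.13,0,0,0,-1],[0.0001,-0.02,0.18,0,0,0,-1],[-0.01,-0.08,0.18,0,0,0,-1],[-0.02,-0.14,0.18,0,0,0,-1]]'; python3 -m pendant '[[-0.02,-0.06,0,0,0,0,-1],[-0.04,-0.12,0,0,0,0,-1],[-0.04,-0.15,0,0,0,0,-1],[-0.04,-0.15,0,0,0,0,-1]]'
python3 - <<'E'
from h import *
from plant import cams,manip
o=manip.get_obs();print(o["eef_pos"])
p=cams.capture("top");cv2.imwrite("pics/t16.png",cv2.resize(p["image"][195:295,230:360,::-1],None,fx=6,fy=6,interpolation=cv2.INTER_CUBIC))
p=cams.capture("wrist");cv2.imwrite("pics/w16.png",p["image"][:,:,::-1])
p=cams.capture("side");cv2.imwrite("pics/s16.png",p["image"][:,:,::-1])
E
```

```text
time_s: 25.3
eef_pos: [0.4791, -0.0685, 0.2142]
tool_rot: [-0.704, 0.709, -0.034, 0.033]
contact_force: [0.1, 0.3, -0.5]
opening: 0.0851
time_s: 25.7
eef_pos: [0.4466, -0.1912, 0.2141]
tool_rot: [-0.704, 0.709, -0.035, 0.034]
contact_force: [0.2, 0.5, 0.0]
opening: 0.0854
[ 0.44660759 -0.19124041  0.21409914]
```

View pics/t16.png

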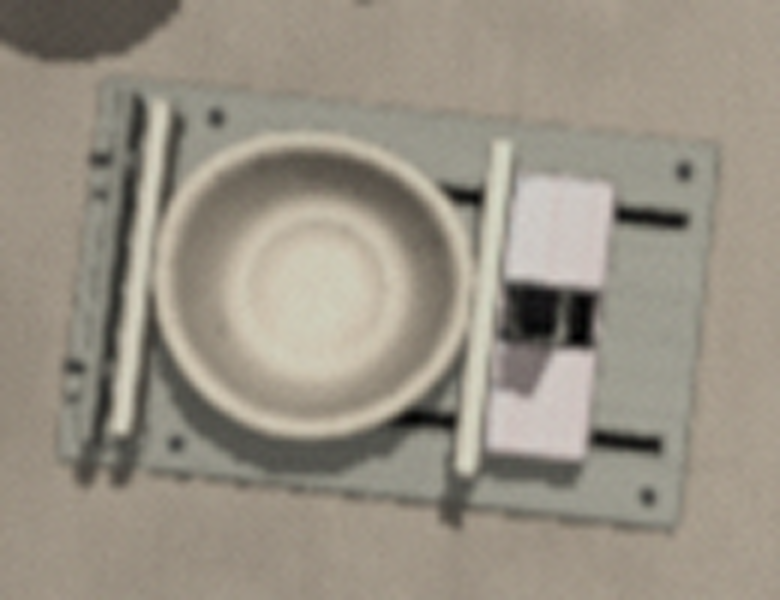

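View pics/s16.png

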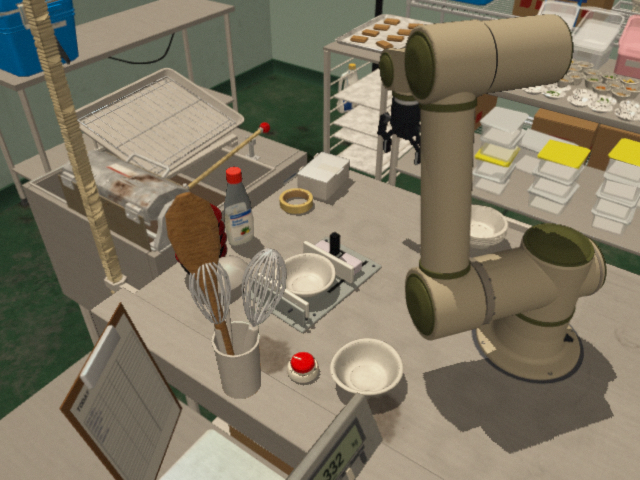

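View pics/w16.png

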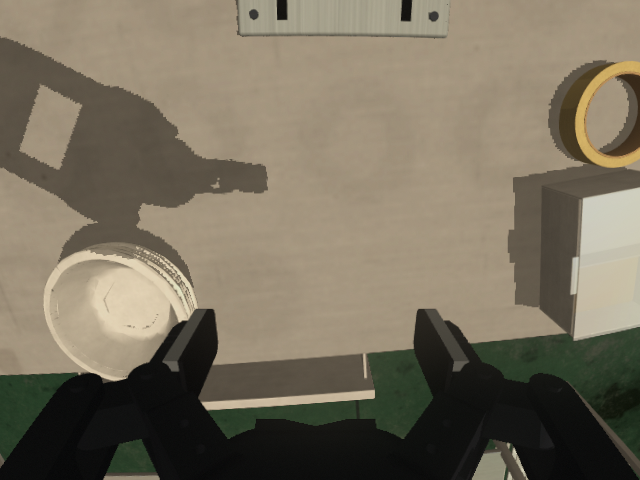

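Run:
```python
from h import *
from plant import cams
a=cv2.imread("pics/top0.png").astype(np.float32).mean(2)
I=np.mean([cams.capture("top")["image"].astype(np.float32).mean(2) for _ in range(4)],0)
# bright pad strip centroid per row (raw px), rows 212..266
def edges(im):
    out=[]
    for r in list(range(214,220))+list(range(256,265)):
        c0=250+ (258-250)*0+ (232-r)*0.115+4
        c=np.arange(int(c0)-6,int(c0)+7); v=im[r,c]-125; v=np.clip(v,0,None)
        out.append((v*c).sum()/v.sum())
    return np.array(out)
d=edges(I)-edges(a); s=1/(512/1.44)*1000
print((d*s).round(2),"pad shift mm (+y)",-np.median(d)*s)
f=lambda L,s,o:(np.array(L,float)+.5)/s-.5+np.array(o)
p=cams.capture("top")
print(G(at(p,f([(155,275),(472,285),(310,129),(310,438)],6,(230,195)),.05)),"rail/handle",G(at(p,f([(493,140),(457,472)],6,(230,195)),.058)),G(at(p,f([(535,310)],6,(230,195)),.105)))
```

```text
[-0.74 -0.26 -0.58 -0.66 -1.04 -1.56 -3.05 -3.61 -4.06 -1.65 -0.86 -0.41
 -0.06  0.41  0.15] pad shift mm (+y) 0.7379393793822331
[[-2.4, 126.1], [9.7, -23.2], [74.7, 61.6], [-70.5, 44.3]] rail/handle [[78.4, -25.4], [-78.6, -26.5]] [[-1.9, -54.6]]
```

```bash
python3 -c "
from plant import manip
print(manip.finish_job())"
```

```text
the job is handed in; nothing more can be done
None
```

The lane guide is set to the sample bowl and the job is handed in at about 26 s. I put the nip at 4 to 6 N, estimated from the push force.

- **Opening the lane:** I drew the rail back by the handle to about y = -55 mm, which left the lane about 180 mm wide.
- **Placing the bowl:** It did not go down cleanly. It slipped out of the fingers while being lowered and landed upright, but about 31 mm off centre along the lane. The tool read about 14 N just before it slipped, close to the 15 N crush limit, though the bowl looked intact in every picture afterwards. I pushed it gently back with the shut fingers and left it there. After I brought the rail up, the top camera put it about 2 mm off the lane middle.
- **Setting the nip:** Bringing the rail up, free drag read about 9.3 N. At the end the push force read 15.1 N in a single reading on the last step and about 13.6 N when holding. The last movement of the handle was towards the bowl. I then opened the fingers along the lane and backed away.

The last pictures show the bowl standing upright between rail and pad. The handle sits at the lane end of its slot, and the robot touches nothing. The nearby objects visible in the side view look unmoved.

One check was inconclusive. I tried to measure how far the pad had yielded from the top picture and got about 0.7 mm with large scatter. About 1.25 mm would correspond to 5 N, so the picture neither confirms nor rules out the force estimate.

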